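Fit the balance pan, then peel off one weighing boat and hold it ready over the pan

ROBOT

A 6-joint arm with a two-finger parallel gripper is mounted at the origin on a cart in front of the work surface, level with it; the furniture and walls round the work are solid. World frame = base frame: x ahead of the robot, y to its left, z up, the work surface at z = 0. Lengths are in mm, angles in rad, forces in N, time in s.
With the tool pointing down it reaches from about 350 to 975 mm from the base axis. Payload 7.1 kg.
Tool frame: the origin (TCP) lies at the very end of the fingers, on their centre line; the grasp point (between the pads) lies 19 mm behind it (ctrl.pinch_z is the z of the grasp point in the tool frame, in mm); z points along the fingers, y is the direction in which the jaws open and shut (so a half turn about z gives the same grasp; the last joint's range is limited). The gripper opens to 88 mm and grips with 3 to 60 N. Pads are 20 mm wide; open, the fingers measure 115 mm over their backs; the gripper's body (75 mm by 178 mm) begins 61 mm behind the grasp point.
Start: joints at [-1.126, 0.423, 1.63, -0, 1.089, -0.019], TCP at [279.608, -558.949, 222.675] pointing down, gripper open.
Joint ranges: [-3, 3], [-0.9, 2.11], [0.09, 2.58], [-1.31, 4.45], [0.11, 2.69], [-2.54, 2.54]. Speed limits (rad/s): [2.39, 2.39, 3.01, 3.14, 3.14, 3.14].

INTERFACE

Orientations are given as a rotation vector (axis times angle).
In Python, from workcell import get_obs, optics, ctrl gives the robot as it stands.
- The arm moves only by the shell command python3 -m jog 'ROWS'. ROWS is a JSON object of lists of equal length, an entry for each row: "delta_rot": the turn, a rotation vector about the tool's x, y, z in rad, a list of three; "translation": the shift along the tool's x, y, z in mm, a list of three; "hand": the opening, from -1 (shut) to 1 (fully open). In form: {"delta_rot": [[rx, ry, rz], ...], "translation": [[x, y, z], ...], "hand": [hand, ...]}. A call has 1 to 5 rows; each row is the pose to reach, as a shift and turn from the pose commanded when the call began, along the tool's axes at that moment; what a row does not reach only later rows make up. A row lasts 1/10 s, in which the tool goes at most 50 mm and 8.59 degrees, less where a joint would pass 70% of its speed; a pose out of reach is approached as far as the arm can. A call with a gripper value outside its range is refused whole. The fingers move at their own pace and stop on an object; the grip force is fixed at half the most. Time passes only in rows, so rows that repeat a pose let the fingers close. It gives the time, the measured TCP pose, the force and the opening at its end, in the units of the state.
- get_obs(): the state, without advancing time (a new reading comes with each control period).
- optics.get_image(name): name is "side" or "top"; returns the picture (400x640x3 uint8, red, green, blue); there is no depth.
- optics.calibration(name): a dict with "intrinsics" (3x3 intrinsics, pixels), "cam_to_world" (4x4, takes a point from camera to world coordinates). Camera axes: x right, y up, looking along -z (the intrinsics and any distortion apply to the point x, -y, -z); pixel columns grow to the right and rows downward; lengths in mm; the calibration is good to about 2 mm. A picture is of the moment at which its call begins. calibration takes no time and is no camera call.
- ctrl.close_job(): hands the job in, once; it reports no verdict.
The state is a dict: "t": time; "qpos": joint angles; "qvel": joint speeds; "joint_torque": joint torques, N m; "ee_pos": TCP position; "orientation": TCP orientation; "ft_force": force on the tool from outside, world axes, zero at the start; "moment": the same for the moment, N m; "width": finger opening in mm.
Only numpy, scipy, OpenCV 4.12 (cv2) and the standard library are available. Lean on these libraries where they do the work, as an engineer would, in place of code of your own. Each camera call takes 0.05 s, during which the arm holds its last target. There are 200 camera calls.

TASK

Get the balance ready for weighing: first put its loose steel pan back on, sliding the pan's sleeve down over the balance's upright spindle until it is fully home, and let go of it. Then take just the top weighing boat off the clinging stack: grip it by one corner of its rim and swing that corner well up while the opposite corner still rests in the stack, and only then draw the boat away (a straight pull tends to bring the whole stack along), leaving the other boats standing nested on the worktop and the conical flask undisturbed. Finish while holding the boat level and still, centred over the pan and about 4 cm above it without touching it, so that the balance can be zeroed: the job ends with the boat still in the gripper.

Things in the scene. Friction and masses are not known exactly. Their poses are not given: they have to be found in the camera images.
- pan_centre (a point): Loose round weighing pan of bright steel, about 60 g: a disc 60 mm in diameter, 6 mm thick, on a central sleeve (24 mm outside, bore 14 mm, 18 mm deep, open below). 24 mm high in all, standing on its sleeve on the worktop. This point: on the axis, half-way up, 12 mm above the sleeve's lower end; the disc lies 6 to 12 mm above this point. z: the axis, up.
- spindle_top (a point): Top centre of the fixed balance's upright brass spindle (12 mm in diameter, 15 mm tall, last 5 mm tapered to 7 mm), 83 mm above the worktop. It stands on a dark shoulder 25 mm wide, 8 mm high, on the pale balance's flat deck (z 60 mm; balance 200 x 162 mm, display at its -x). Pan fully home: sleeve on the shoulder, pan's centre point 3 mm below this point, pan's upper face 9 mm above.
- boat_centre (a point): Top one of six nested white plastic weighing boats (trays 90 x 90 mm over the flat sides, 30 mm high, 24 g, open above, sides 1.6 mm thick; each corner is cut off square to the diagonal by an upright grip block, see corner a). Point: middle of the boat, 15 mm above its underside, 15 mm below its rim; x, y square to the flat sides, z up.
- boat_corner_a (a point): Middle of the upper face of the top boat's corner grip on its +x +y side: an upright block 30 mm wide, 8 mm thick along the diagonal, 16 mm high, flush with the rim; this point is 44.7 mm from the boat's axis, the block's outer face 48.7 mm. The four corners are alike. The block's lower end rests on that of the boat below; inside, the boat steps in 3.5 mm and tapers to its floor.
- boat_corner_b (a point): The same on the -x +y side of the top boat.
- boat_corner_c (a point): The same on the -x -y side (opposite corner a).
- boat_corner_d (a point): The same on the +x -y side (opposite corner b).
- second_boat: The boat under the top one, loose, of the same shape; it is to stay. Origin: centre of its underside; nested, the top boat's underside is 16 mm above it. Their grips are flush, so a grip deeper than 16 mm below the top rim takes this boat too. Boats cling: a springy lug in the middle of each side holds the boat above with about 0.4 N until it has risen 4 mm there.
- boat_stack: The four lowest boats, together one loose piece of 96 g, 78 mm high, standing on the worktop. Origin: centre of its underside; the second boat's origin lies 64 mm above it while nested. The top boat's rim is 110 mm above the worktop.
- flask: Glass conical flask, 92 mm in diameter, 124 mm high, loose, at the back; bystander. Origin: centre of its underside.
Things that resemble listed ones, but are neither listed nor needed, are in the scene too. What is shaped like the boat_stack but black or brown is not meant.

How it is judged:
By the outcome, as a careful person would: the job done as asked, in the order asked, and still so for the second after the job is handed in, while the arm keeps its last pose, push and grip.
It also fails if it takes over 64 s, if anything falls off the work surface, if the arm or the gripper's body presses on something with over 40 N, if the wrist force passes 120 N, or if a joint passes its speed limit or range.

## Working session

There is one attempt and no reset: what is moved stays moved. The work goes in short steps, Python scripts to look and compute and a shell command to move; the robot and the scene stay as the last step left them, time stands still between calls to the robot, and variables do not carry over. Pictures are saved under pics/ and viewed, about 8 in all and at most 12, crops included, and the job is handed in when it is done.

```bash
mkdir -p pics
python3 - <<'E'
from workcell import get_obs, optics, ctrl
import cv2,numpy as np
o=get_obs();print(o,ctrl.pinch_z)
for n in("side","top"):
    im=optics.get_image(n);cv2.imwrite(f"pics/{n}0.png",im[:,:,::-1]);c=optics.calibration(n)
    print(n,{k:np.round(v,3).tolist() if not isinstance(v,str) else v for k,v in c.items()})
E
```

```text
{'t': 0.0, 'qpos': array([-1.12598466e+00,  4.23841201e-01,  1.63068913e+00, -5.53497329e-06,
        1.08855968e+00, -1.89887640e-02]), 'qvel': array([-0.00117485,  0.00027638, -0.00046523,  0.0010247 ,  0.00050638,
       -0.00070391]), 'joint_torque': array([ 1.39006213e-03, -5.44621718e+01, -2.73673546e+01,  6.43742527e-02,
        2.26594537e-02, -1.47397200e-04]), 'ee_pos': array([ 279.38658727, -558.4667513 ,  221.9017972 ]), 'orientation': array([-3.05607239e+00, -7.21691515e-01,  5.04292480e-04]), 'ft_force': array([-0.53780056,  0.25016497,  0.65742056]), 'moment': array([-0.0129613 ,  0.04590051,  0.00620233]), 'width': 88.17484142814284} -18.700000000000003
side {'intrinsics': [[369.118, 0.0, 314.904], [0.0, 369.118, 198.212], [0.0, 0.0, 1.0]], 'cam_to_world': [[-0.968, 0.115, -0.223, 317.858], [-0.25, -0.527, 0.813, 1029.157], [-0.024, 0.842, 0.538, 748.058], [0.0, 0.0, 0.0, 1.0]]}
top {'intrinsics': [[473.392, 0.0, 317.213], [0.0, 473.392, 201.645], [0.0, 0.0, 1.0]], 'cam_to_world': [[0.017, 0.982, -0.188, 319.189], [-1.0, 0.02, 0.018, 93.262], [0.022, 0.188, 0.982, 1539.428], [0.0, 0.0, 0.0, 1.0]]}
```

View pics/side0.png

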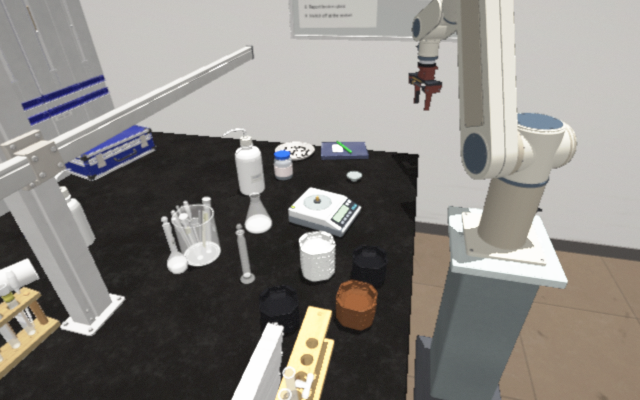

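View pics/top0.png

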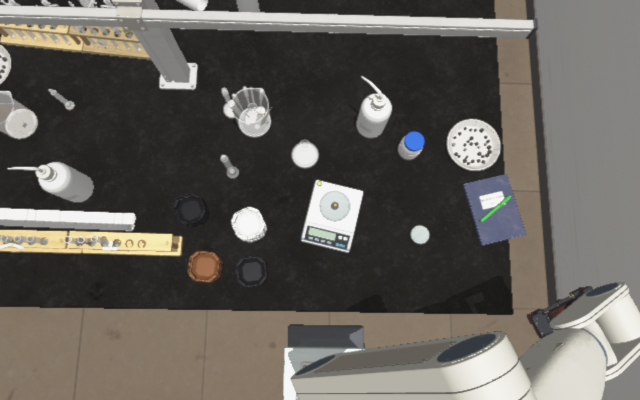

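Top view: balance with its brass spindle near (335,205), candidate pan disc at (420,234), white boat stack at (249,225) with black and brown lookalikes at (191,210), (252,271) and (205,267), and the flask at (305,155). Next I'll confirm these in enlarged crops.

```bash
cat > h.py <<'E'
import numpy as np,cv2
from workcell import get_obs,optics,ctrl
from scipy.spatial.transform import Rotation as R
def ray(n,u,v):
    c=optics.calibration(n);K=np.array(c["intrinsics"]);T=np.array(c["cam_to_world"])
    p=np.linalg.inv(K)@[u,v,1];d=T[:3,:3]@[p[0],-p[1],-p[2]];return T[:3,3],d
def onz(n,u,v,z):
    o,d=ray(n,u,v);return np.round(o+d*(z-o[2])/d[2],1)
def proj(n,P):
    c=optics.calibration(n);K=np.array(c["intrinsics"]);T=np.array(c["cam_to_world"])
    q=T[:3,:3].T@(np.array(P)-T[:3,3]);p=K@[q[0],-q[1],-q[2]];return np.round(p[:2]/p[2],1)
def tri(a,b):
    (o1,d1),(o2,d2)=ray("top",*a),ray("side",*b)
    A=np.c_[d1,-d2];s=np.linalg.lstsq(A,o2-o1,rcond=None)[0]
    p,q=o1+s[0]*d1,o2+s[1]*d2;return np.round((p+q)/2,1),round(float(np.linalg.norm(p-q)),1)
def crop(im,x,y,w,h,s):return cv2.resize(im[y:y+h,x:x+w],None,fx=s,fy=s,interpolation=cv2.INTER_CUBIC)
E
python3 - <<'E'
from h import *
t=cv2.imread("pics/top0.png");s=cv2.imread("pics/side0.png")
a=crop(t,215,170,230,90,3.4);b=crop(s,285,160,115,125,3.4)
c=np.zeros((a.shape[0]*1,10,3),np.uint8)
cv2.imwrite("pics/c1.png",a)
p=crop(s,280,160,110,130,4.4);cv2.imwrite("pics/c2.png",p)
E
```

```text
(no output)
```

View pics/c1.png

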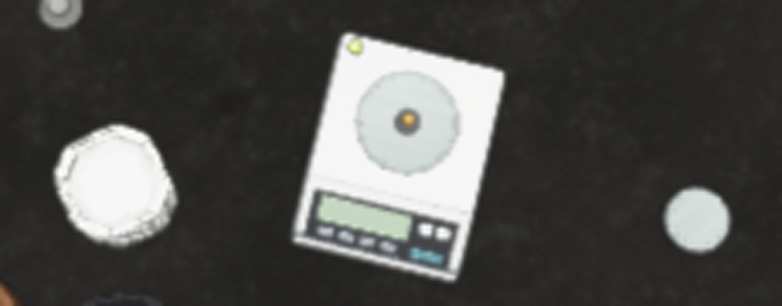

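View pics/c2.png

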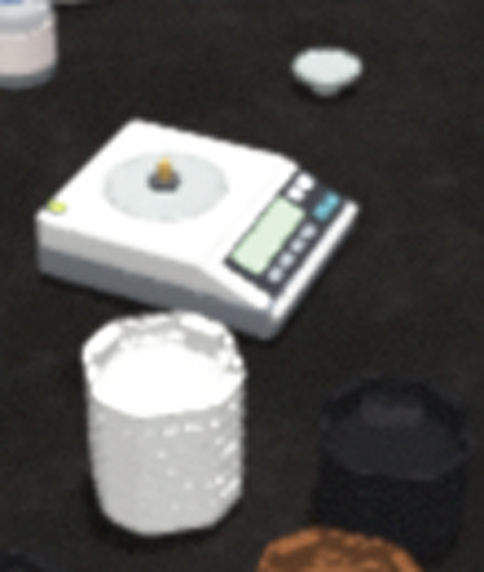

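The crops show the loose pan as a grey disc on a sleeve (top ≈(420,234)). The brass spindle stands on its dark shoulder on the balance ((335,205)), and the white octagonal stack (~(249,224)) is the only white one. Now I'll measure them.

```bash
python3 - <<'E'
from h import *
t=cv2.imread("pics/top0.png");s=cv2.imread("pics/side0.png")
def blob(im,x,y,w,h,f):
    m=f(im[y:y+h,x:x+w].astype(int)).astype(np.uint8)
    n,l,st,c=cv2.connectedComponentsWithStats(m);i=1+np.argmax(st[1:,4])
    return (c[i]+[x,y]).round(2),st[i][:5]+[x,y,0,0,0],(l==i).astype(np.uint8)
br=lambda a:a.min(2)>110
pt,st,_=blob(t,400,215,40,40,br);print("pan top",pt,st,onz("top",*pt,23))
ps,st,_=blob(s,340,165,30,25,br);print("pan side",ps,st)
print("proj of pan pt in side",proj("side",onz("top",*pt,23)))
brass=lambda a:(a[:,:,2]-a[:,:,0])>50
bt,st,_=blob(t,325,195,20,20,brass);print("brass top",bt,st,onz("top",*bt,83),onz("top",*bt,80))
bs,st,_=blob(s,308,190,20,20,brass);print("brass side",bs,st,tri(bt,bs))
bo,st,m=blob(t,225,200,50,50,br);print("boat",bo,st)
c=max(cv2.findContours(m,0,2)[0],key=cv2.contourArea)[:,0]+[225,200]
W=np.array([onz("top",*p,110)[:2] for p in c],np.float32)
print("W hull bbox",W.min(0),W.max(0))
# rim: side view of rim
h=cv2.convexHull(W.reshape(-1,1,2));ap=cv2.approxPolyDP(h,6,True)[:,0];print(ap.round(0).tolist())
# balance orientation
_,st,m=blob(t,295,172,75,85,lambda a:a.min(2)>150)
cc=max(cv2.findContours(m,0,2)[0],key=cv2.contourArea)[:,0]+[295,172]
print(cv2.minAreaRect(np.array([onz("top",*p,60)[:2] for p in cc],np.float32)))
ft=onz("top",305,155,60);print("flask approx",ft)
E
python3 - <<'E'
import sys;sys.path.insert(0,'.')
from h import *
t=cv2.imread("pics/top0.png");s=cv2.imread("pics/side0.png")
a=crop(t,223,200,54,50,7.4);b=crop(s,292,222,50,62,6)
b=cv2.resize(b,(int(b.shape[1]*a.shape[0]/b.shape[0]),a.shape[0]))
g=lambda i:cv2.LUT(i,np.clip((np.arange(256)-120)*1.9,0,255).astype(np.uint8))
cv2.imwrite("pics/c3.png",np.hstack([g(a),g(b)]))
E
```

```text
pan top [419.7  234.19] [411 225  19  19 281] [ 509.6 -267.9   23. ]
pan side [353.93 174.97] [347 171  15  10 112]
proj of pan pt in side [353.6 174.8]
brass top [334.7 204.7] [333 203   4   4  10] [589.8  11.6  83. ] [590.3  11.4  80. ]
brass side [317. 198.] [316 196   3   5  11] (array([590.6,  11.1,  75.5]), 1.1)
boat [248.39 224.1 ] [231 207  36  35 949]
W hull bbox [467.9 221. ] [572.5 328.4]
[[556.0, 317.0], [519.0, 328.0], [480.0, 304.0], [468.0, 262.0], [490.0, 226.0], [515.0, 221.0], [566.0, 251.0], [572.0, 284.0]]
((560.1119995117188, 18.473358154296875), (157.35403442382812, 202.5423126220703), 77.31281280517578)
flask approx [755.9 108.3  60. ]
```

View pics/c3.png

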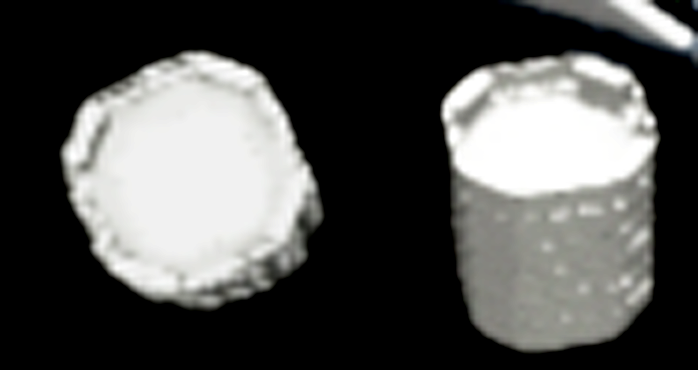

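The pan is at (510,-268): its side reprojection agrees to 0.4 px and its diameter is right. The spindle is at (590,11). The boat stack is near (524,279), with its flat sides along about 31°. I'll move to the pan first, keeping the tool yaw.

```bash
cat > go.py <<'E'
import sys
from h import *
o=get_obs();r=R.from_rotvec(o["orientation"]);M=r.as_matrix()
print("t",round(o["t"],2),"pos",o["ee_pos"].round(1),"axes x",M[:,0].round(3),"y",M[:,1].round(3),"z",M[:,2].round(3),"F",o["ft_force"].round(1),"w",round(o["width"],1),"q",o["qpos"].round(2))
if len(sys.argv)>3:
    P=np.array([float(a) for a in sys.argv[1:4]]);print("shift",(M.T@(P-o["ee_pos"])).round(1))
E
python3 go.py 509.6 -267.9 70
```

```text
t 0.1 pos [ 279.4 -558.5  222. ] axes x [ 0.894  0.447 -0.   ] y [ 0.447 -0.894 -0.001] z [-0.001  0.001 -1.   ] F [-0.4 -0.3 -0.6] w 88.2 q [-1.13  0.42  1.63 -0.    1.09 -0.02]
shift [ 335.9 -156.8  152.2]
```

```bash
python3 -m jog '{"delta_rot":[[0,0,0],[0,0,0],[0,0,0],[0,0,0],[0,0,0]],"translation":[[40,-19,18],[80,-37,36],[120,-56,54],[160,-75,72],[200,-93,90]],"hand":[1,1,1,1,1]}'
python3 -m jog '{"delta_rot":[[0,0,0],[0,0,0],[0,0,0],[0,0,0],[0,0,0]],"translation":[[40,-19,18],[80,-37,36],[120,-56,54],[136,-64,62],[136,-64,62]],"hand":[1,1,1,1,1]}'
python3 -m jog '{"delta_rot":[[0,0,0],[0,0,0]],"translation":[[0,0,0],[0,0,0]],"hand":[1,1]}'
python3 go.py 509.6 -267.9 8
```

```text
t: 0.6
ee_pos: [417.4, -384.7, 131.8]
orientation: [-3.057, -0.721, 0.0]
ft_force: [0.3, 0.3, -0.0]
width: 87.7
t: 1.1
ee_pos: [510.3, -265.6, 69.0]
orientation: [-3.054, -0.727, 0.003]
ft_force: [-0.4, -0.5, 0.1]
width: 88.2
t: 1.3
ee_pos: [509.5, -269.2, 71.1]
orientation: [3.057, 0.72, 0.0]
ft_force: [0.1, 0.2, 0.1]
width: 87.9
t 1.3 pos [ 509.5 -269.2   71.1] axes x [0.895 0.447 0.   ] y [ 0.447 -0.895  0.   ] z [ 0. -0. -1.] F [0.1 0.2 0.1] w 87.9 q [-0.51  0.57  1.82 -0.    0.75  0.6 ]
shift [ 0.6 -1.1 63.1]
```

```bash
python3 -m jog '{"delta_rot":[[0,0,0],[0,0,0],[0,0,0],[0,0,0],[0,0,0]],"translation":[[0.6,-1.1,20],[0.6,-1.1,40],[0.6,-1.1,55],[0.6,-1.1,62],[0.6,-1.1,62]],"hand":[1,1,1,1,1]}'
python3 -m jog '{"delta_rot":[[0,0,0],[0,0,0],[0,0,0],[0,0,0],[0,0,0]],"translation":[[0,0,0],[0,0,0],[0,0,0],[0,0,0],[0,0,0]],"hand":[0.3,0,-0.3,-0.5,-0.5]}'
python3 -m jog '{"delta_rot":[[0,0,0],[0,0,0],[0,0,0],[0,0,0],[0,0,0]],"translation":[[0,0,0],[0,0,0],[0,0,0],[0,0,0],[0,0,0]],"hand":[-1,-1,-1,-1,-1]}'
python3 go.py 509.6 -267.9 8
```

```text
t: 1.8
ee_pos: [509.2, -267.3, 8.0]
orientation: [-3.057, -0.72, 0.002]
ft_force: [-0.7, 0.0, -0.3]
width: 87.9
t: 2.3
ee_pos: [510.3, -267.1, 9.2]
orientation: [3.057, 0.722, 0.001]
ft_force: [0.0, -0.0, 4.0]
width: 58.5
t: 2.8
ee_pos: [510.4, -267.2, 9.2]
orientation: [3.057, 0.722, 0.001]
ft_force: [-0.5, 0.5, 5.2]
width: 58.6
t 2.8 pos [ 510.4 -267.2    9.2] axes x [0.894 0.447 0.001] y [ 0.447 -0.894  0.001] z [ 0.001 -0.    -1.   ] F [-0.5  0.5  5.2] w 58.6 q [-0.5   0.67  1.83  0.    0.64  0.6 ]
shift [-1.   0.3  1.2]
```

```bash
python3 -m jog '{"delta_rot":[[0,0,0],[0,0,0],[0,0,0],[0,0,0],[0,0,0]],"translation":[[0,0,-10],[0,0,-40],[0,0,-80],[0,0,-120],[0,0,-120]],"hand":[-1,-1,-1,-1,-1]}'
python3 go.py 590.3 11.4 130
```

```text
t: 3.3
ee_pos: [512.9, -268.5, 134.2]
orientation: [3.052, 0.721, 0.011]
ft_force: [0.6, 0.3, -0.3]
width: 58.7
t 3.3 pos [ 512.9 -268.5  134.2] axes x [0.894 0.447 0.005] y [ 0.447 -0.894  0.007] z [ 0.008 -0.004 -1.   ] F [ 0.6  0.3 -0.3] w 58.7 q [-0.5   0.47  1.8   0.    0.86  0.6 ]
shift [ 194.5 -215.8    3.6]
```

```bash
python3 -m jog '{"delta_rot":[[0,0,0],[0,0,0],[0,0,0],[0,0,0],[0,0,0]],"translation":[[30,-33,0],[60,-66,0],[90,-98,0],[120,-131,0],[145,-158,0]],"hand":[-1,-1,-1,-1,-1]}'
python3 -m jog '{"delta_rot":[[0,0,0],[0,0,0],[0,0,0],[0,0,0],[0,0,0]],"translation":[[25,-28,0],[42,-46,0],[50,-55,0],[50,-55,0],[50,-55,0]],"hand":[-1,-1,-1,-1,-1]}'
python3 go.py 590.3 11.4 130
python3 - <<'E'
from h import *
t=optics.get_image("top")[:,:,::-1];s=optics.get_image("side")[:,:,::-1]
cv2.imwrite("pics/t4.png",t);cv2.imwrite("pics/s4.png",s)
a=crop(t,285,160,100,100,5);b=crop(s,282,150,60,100,5)
cv2.imwrite("pics/c4.png",np.hstack([a,b]))
E
```

```text
t: 3.8
ee_pos: [568.5, -58.6, 128.0]
orientation: [-3.057, -0.723, 0.002]
ft_force: [0.9, -0.1, -0.4]
width: 59.1
t: 4.3
ee_pos: [588.4, 10.1, 128.3]
orientation: [3.057, 0.722, -0.002]
ft_force: [0.3, -0.8, -0.4]
width: 58.8
t 4.3 pos [588.4  10.1 128.3] axes x [ 0.894  0.447 -0.001] y [ 0.447 -0.894 -0.   ] z [-0.001 -0.    -1.   ] F [ 0.3 -0.8 -0.4] w 58.8 q [-0.    0.49  1.77 -0.    0.88  1.1 ]
shift [ 2.3 -0.3 -1.7]
```

View pics/c4.png

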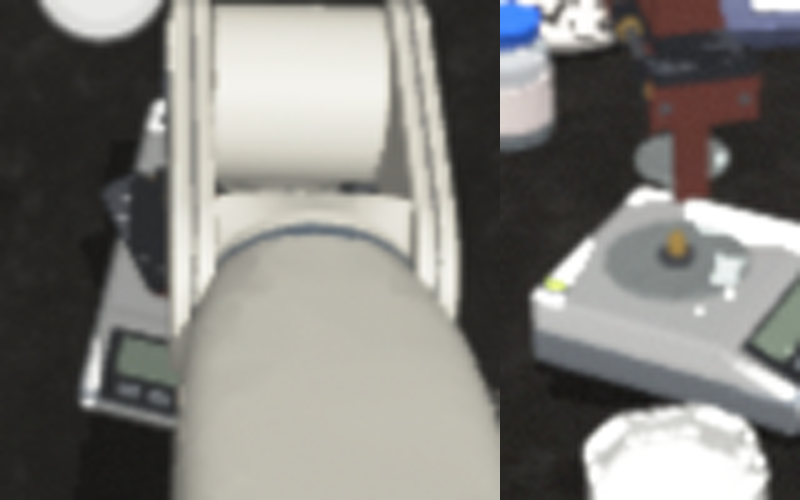

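Side view: the pan is held level, with the disc centred at ≈(318.4,181.5) px and the spindle tip just below it at (317.5,198). I'll check that against the expected projection.

Run:
```python
from h import *
for P in ([588.4,10.1,140],[598.4,10.1,140],[588.4,20.1,140],[590.3,11.4,75.5],[590.3,11.4,83]): print(P,proj("side",P))
s=cv2.imread("pics/s4.png").astype(int)
row=s[172:192,300:334].min(2)
m=(row>95)
for i,r in enumerate(m): print(172+i,''.join('#' if x else '.' for x in r))
```

```text
[588.4, 10.1, 140] [317.2 181.4]
[598.4, 10.1, 140] [314.2 181.1]
[588.4, 20.1, 140] [316.4 182.9]
[590.3, 11.4, 75.5] [316.9 198. ]
[590.3, 11.4, 83] [316.9 196.1]
172 ..................................
173 ..................................
174 ..................................
175 ..................................
176 ..................................
177 .............###..................
178 ............####........##........
179 ..........######........###.......
180 ..........######........####......
181 .........########.......####......
182 .........#######........####......
183 ..........######........###.......
184 ..........#######.......##........
185 ...........######.................
186 ..............###.................
187 .........########.................
188 ........#########.................
189 .......##########...##............
190 .......###################........
191 ......########################....
```

```bash
python3 -m jog '{"delta_rot":[[0,0,0],[0,0,0],[0,0,0],[0,0,0],[0,0,0]],"translation":[[3.8,-0.3,10],[3.8,-0.3,20],[3.8,-0.3,28],[3.8,-0.3,32],[3.8,-0.3,32]],"hand":[-1,-1,-1,-1,-1]}'
python3 -m jog '{"delta_rot":[[0,0,0],[0,0,0],[0,0,0],[0,0,0],[0,0,0]],"translation":[[0,0,2],[0,0,4],[0,0,6],[0,0,7],[0,0,7]],"hand":[-1,-1,-1,-1,-1]}'
python3 go.py 590.3 11.4 77
python3 - <<'E'
from h import *
s=optics.get_image("side")[:,:,::-1];cv2.imwrite("pics/s5.png",s)
cv2.imwrite("pics/c5.png",crop(s,285,160,70,60,8))
E
```

```text
t: 4.9
ee_pos: [591.6, 12.6, 95.5]
orientation: [-3.057, -0.722, 0.003]
ft_force: [-0.1, -0.4, -0.5]
width: 58.8
t: 5.4
ee_pos: [592.3, 12.7, 89.6]
orientation: [-3.057, -0.722, 0.0]
ft_force: [-0.1, -0.1, -0.2]
width: 59.0
t 5.4 pos [592.3  12.7  89.6] axes x [ 0.894  0.447 -0.   ] y [ 0.447 -0.894 -0.   ] z [-0.  0. -1.] F [-0.1 -0.1 -0.2] w 59.0 q [0.   0.55 1.78 0.   0.81 1.11]
shift [-2.4  0.3 12.6]
```

View pics/c5.png

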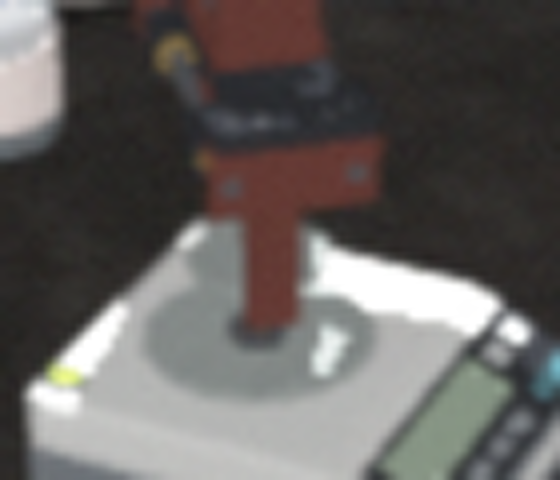

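The finger hides the sleeve, but there is no contact force and it should be just over the tip. I'll continue down slowly, watching the force.

```bash
python3 -m jog '{"delta_rot":[[0,0,0],[0,0,0],[0,0,0],[0,0,0],[0,0,0]],"translation":[[0,0,1],[0,0,2],[0,0,3],[0,0,4],[0,0,4]],"hand":[-1,-1,-1,-1,-1]}'
python3 go.py 590.3 11.4 77
```

```text
t: 5.95
ee_pos: [592.6, 12.3, 85.7]
orientation: [3.057, 0.722, 0.001]
ft_force: [1.3, -3.3, -0.1]
width: 58.9
t 5.95 pos [592.6  12.3  85.7] axes x [0.894 0.447 0.   ] y [ 0.447 -0.894  0.001] z [ 0.001 -0.001 -1.   ] F [ 1.3 -3.3 -0.1] w 58.9 q [ 0.    0.56  1.78 -0.    0.8   1.11]
shift [-2.4 -0.2  8.7]
```

```bash
python3 -m jog '{"delta_rot":[[0,0,0],[0,0,0],[0,0,0],[0,0,0],[0,0,0]],"translation":[[0,0.6,1],[0,0.6,2],[0,0.6,3],[0,0.6,4],[0,0.6,4]],"hand":[-1,-1,-1,-1,-1]}'
python3 go.py 590.3 11.4 77
```

```text
t: 6.45
ee_pos: [592.6, 12.1, 81.5]
orientation: [3.057, 0.722, -0.0]
ft_force: [1.3, -4.1, -0.2]
width: 58.8
t 6.45 pos [592.6  12.1  81.5] axes x [ 0.894  0.447 -0.   ] y [ 0.447 -0.894  0.   ] z [-0. -0. -1.] F [ 1.3 -4.1 -0.2] w 58.8 q [ 0.    0.57  1.78 -0.    0.79  1.11]
shift [-2.3 -0.4  4.5]
```

```bash
python3 -m jog '{"delta_rot":[[0,0,0],[0,0,0],[0,0,0],[0,0,0],[0,0,0]],"translation":[[0,0.8,1],[0,0.8,2],[0,0.8,3],[0,0.8,4],[0,0.8,4]],"hand":[-1,-1,-1,-1,-1]}'
python3 -m jog '{"delta_rot":[[0,0,0],[0,0,0],[0,0,0]],"translation":[[0,0,1],[0,0,1.5],[0,0,1.5]],"hand":[-1,-1,-1]}'
python3 go.py 590.3 11.4 77
```

```text
t: 6.95
ee_pos: [592.7, 11.7, 77.4]
orientation: [-3.057, -0.722, 0.001]
ft_force: [0.7, -0.7, 0.4]
width: 58.8
t: 7.25
ee_pos: [592.9, 11.7, 77.2]
orientation: [-3.057, -0.722, -0.0]
ft_force: [-4.2, 1.2, 9.9]
width: 58.9
t 7.25 pos [592.9  11.7  77.2] axes x [0.894 0.447 0.   ] y [ 0.447 -0.894 -0.   ] z [ 0.  0. -1.] F [-4.2  1.2  9.9] w 58.9 q [-0.    0.57  1.78  0.    0.78  1.11]
shift [-2.5 -0.9  0.2]
```

The pan bottomed at TCP z 77.2, exactly as predicted for home, with 10 N of contact force. Now I'll release it and go up.

```bash
python3 -m jog '{"delta_rot":[[0,0,0],[0,0,0],[0,0,0],[0,0,0],[0,0,0]],"translation":[[0,0,-1],[0,0,-1],[0,0,-1],[0,0,-1],[0,0,-1]],"hand":[0,0.4,0.8,1,1]}'
python3 -m jog '{"delta_rot":[[0,0,0],[0,0,0],[0,0,0],[0,0,0],[0,0,0]],"translation":[[0,0,0],[0,0,0],[0,0,-20],[0,0,-60],[0,0,-100]],"hand":[1,1,1,1,1]}'
python3 -m jog '{"delta_rot":[[0,0,0],[0,0,0],[0,0,0],[0,0,0],[0,0,0]],"translation":[[-35,35,-20],[-70,70,-30],[-100,100,-40],[-120,120,-40],[-120,120,-40]],"hand":[1,1,1,1,1]}'
python3 go.py
python3 - <<'E'
from h import *
t=optics.get_image("top")[:,:,::-1];s=optics.get_image("side")[:,:,::-1]
cv2.imwrite("pics/t6.png",t);cv2.imwrite("pics/s6.png",s)
def blobs(im,x,y,w,h,lo):
    m=(im[y:y+h,x:x+w].min(2)>lo).astype(np.uint8)
    return m
a=crop(t,225,165,140,90,3.4);b=crop(s,285,170,80,120,3.4)
b=cv2.resize(b,(int(b.shape[1]*a.shape[0]/b.shape[0]),a.shape[0]))
cv2.imwrite("pics/c6.png",np.hstack([a,b]))
# pan top centre expected
print("expect pan top/side",proj("top",[591,11,92]),proj("side",[591,11,92]))
E
```

```text
t: 7.75
ee_pos: [592.9, 11.5, 77.0]
orientation: [-3.057, -0.722, 0.0]
ft_force: [-0.0, 0.1, -1.1]
width: 82.1
t: 8.25
ee_pos: [592.2, 11.5, 177.5]
orientation: [-3.057, -0.722, 0.003]
ft_force: [1.1, -0.1, 0.2]
width: 87.8
t: 8.75
ee_pos: [538.4, -152.5, 217.7]
orientation: [3.058, 0.716, 0.001]
ft_force: [0.3, 0.8, -0.3]
width: 87.4
t 8.75 pos [ 538.4 -152.5  217.7] axes x [0.896 0.444 0.   ] y [ 0.444 -0.896  0.001] z [ 0.001 -0.001 -1.   ] F [ 0.3  0.8 -0.3] w 87.4 q [-0.3   0.33  1.78 -0.    1.03  0.81]
expect pan top/side [335.1 203.8] [316.6 193.8]
```

View pics/c6.png

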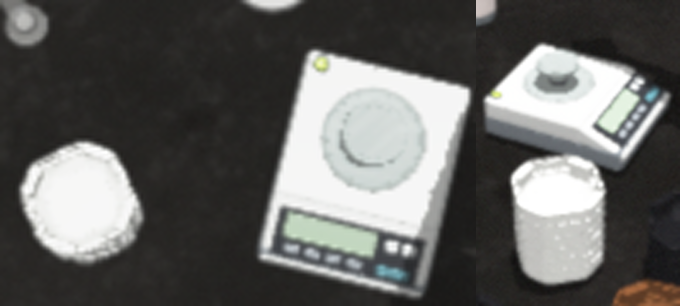

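The pan sits level on the spindle. In the top view its disc is at ≈(335,205), as expected. Next I'll refine the stack pose from the far-side rim silhouettes in both views, at z=110.

Run:
```python
from h import *
def contour(n,f,x,y,w,h,k=8):
    im=cv2.imread(f).min(2)[y:y+h,x:x+w]
    im=cv2.resize(im,None,fx=k,fy=k,interpolation=cv2.INTER_CUBIC)
    m=(im>105).astype(np.uint8);c=max(cv2.findContours(m,0,cv2.CHAIN_APPROX_NONE)[0],key=cv2.contourArea)[:,0]
    c=(c+.5)/k-.5+[x,y]
    return np.array([onz(n,*p,110)[:2] for p in c])
T=contour("top","pics/t6.png",225,200,50,50);S=contour("side","pics/s6.png",294,228,50,62)
def sup(W,a):
    a=np.radians(a);return np.percentile(W@[np.cos(a),np.sin(a)],99.7)
# orientation from diameter-like far supports: local edge fit
for name,W,dirs in(("top",T,(31,76,121)),("side",S,(-104,-59,-14,31,-149))):
    for d in dirs:
        a=np.radians(d);n=np.array([np.cos(a),np.sin(a)]);q=W@n
        tan=W@[-n[1],n[0]];mid=tan.mean();
        c0=np.array([524.4,278.6]);sel=(q>q.max()-5)&(abs(tan-c0@[-n[1],n[0]])<13)
        p=np.polyfit(tan[sel],q[sel],1);r=45 if (d-31)%90==0 else 48.7
        print(name,d,"edge q",round(float(np.median(q[sel])),1),"centre·n",round(float(np.median(q[sel]))-r,1),"ref",round(float(c0@n),1),"tilt deg",round(float(np.degrees(np.arctan(p[0]))),1))
```

```text
top 31 edge q 639.5 centre·n 594.5 ref 593.0 tilt deg 0.9
top 76 edge q 447.3 centre·n 398.6 ref 397.2 tilt deg 0.8
top 121 edge q 16.2 centre·n -28.8 ref -31.3 tilt deg 4.3
side -104 edge q -340.0 centre·n -388.7 ref -397.2 tilt deg 3.5
side -59 edge q 80.8 centre·n 35.8 ref 31.3 tilt deg 4.3
side -14 edge q 492.8 centre·n 444.1 ref 441.4 tilt deg -3.5Traceback (most recent call last):
  File "<stdin>", line 17, in <module>
    raise TypeError("expected non-empty vector for x")
TypeError: expected non-empty vector for x
```

Best stack estimate: centre ≈(524,279.6), yaw ≈32°. I'll grip the corner at −103° (≈(514,236.5)) with tool y along 77°.

```bash
python3 -m jog '{"delta_rot":[[0,0,0],[0,0,0],[0,0,0],[0,0,0],[0,0,0]],"translation":[[15,-35,0],[32,-76,0],[49,-116,0],[66,-156,0],[83,-196,0]],"hand":[1,1,1,1,1]}'
python3 -m jog '{"delta_rot":[[0,0,0],[0,0,0],[0,0,0],[0,0,0],[0,0,0]],"translation":[[17,-40,0],[34,-80,0],[51,-120,0],[65,-153,0],[69,-163,0]],"hand":[1,1,1,1,1]}'
python3 -m jog '{"delta_rot":[[0,0,-0.14],[0,0,-0.28],[0,0,-0.42],[0,0,-0.56],[0,0,-0.7]],"translation":[[0,0,0],[0,0,0],[0,0,0],[0,0,0],[0,0,0]],"hand":[1,1,1,1,1]}'
python3 -m jog '{"delta_rot":[[0,0,-0.14],[0,0,-0.28],[0,0,-0.42],[0,0,-0.56],[0,0,-0.7]],"translation":[[0,0,0],[0,0,0],[0,0,0],[0,0,0],[0,0,0]],"hand":[1,1,1,1,1]}'
python3 -m jog '{"delta_rot":[[0,0,-0.14],[0,0,-0.28],[0,0,-0.42],[0,0,-0.56],[0,0,-0.7]],"translation":[[0,0,0],[0,0,0],[0,0,0],[0,0,0],[0,0,0]],"hand":[1,1,1,1,1]}'
python3 -m jog '{"delta_rot":[[0,0,-0.14],[0,0,-0.28],[0,0,-0.354],[0,0,-0.354],[0,0,-0.354]],"translation":[[0,0,0],[0,0,0],[0,0,0],[0,0,0],[0,0,0]],"hand":[0.5,0,-0.3,-0.45,-0.45]}'
python3 go.py 514 236.5 98
```

```text
t: 9.35
ee_pos: [525.3, 66.1, 216.9]
orientation: [-3.057, -0.724, 0.0]
ft_force: [0.8, 0.0, -0.1]
width: 87.8
t: 9.85
ee_pos: [513.6, 244.1, 216.9]
orientation: [-3.055, -0.729, 0.0]
ft_force: [-0.3, -0.1, 0.9]
width: 87.8
t: 10.35
ee_pos: [514.1, 239.8, 216.8]
orientation: [-2.619, -1.735, 0.001]
ft_force: [-0.4, 0.2, 0.7]
width: 87.6
t: 10.85
ee_pos: [514.1, 239.7, 216.8]
orientation: [-1.865, -2.528, 0.001]
ft_force: [-0.3, -0.7, 0.1]
width: 87.7
t: 11.35
ee_pos: [514.1, 239.7, 216.8]
orientation: [-0.885, -3.014, 0.001]
ft_force: [0.1, 0.4, 1.0]
width: 87.7
t: 11.85
ee_pos: [514.3, 239.7, 217.0]
orientation: [-0.353, -3.121, 0.0]
ft_force: [0.2, 0.0, -0.9]
width: 51.0
t 11.85 pos [514.3 239.7 217. ] axes x [-0.975  0.224  0.   ] y [ 0.224  0.975 -0.   ] z [-0. -0. -1.] F [ 0.2  0.  -0.9] w 51.0 q [ 0.42  0.35  1.76 -0.    1.03 -0.93]
shift [ -0.4  -3.1 119. ]
```

```bash
python3 -m jog '{"delta_rot":[[0,0,0],[0,0,0],[0,0,0],[0,0,0],[0,0,0]],"translation":[[-0.4,-3.1,30],[-0.4,-3.1,60],[-0.4,-3.1,85],[-0.4,-3.1,95],[-0.4,-3.1,95]],"hand":[-0.45,-0.45,-0.45,-0.45,-0.45]}'
python3 go.py 514 236.5 98
python3 - <<'E'
from h import *
t=optics.get_image("top")[:,:,::-1];s=optics.get_image("side")[:,:,::-1]
cv2.imwrite("pics/t7.png",t);cv2.imwrite("pics/s7.png",s)
a=crop(t,220,195,65,65,8);b=crop(s,287,205,60,70,7.43)
cv2.imwrite("pics/c7.png",np.hstack([a,b[:520]]) if b.shape[0]>=520 else b)
E
```

```text
t: 12.35
ee_pos: [513.5, 236.1, 120.9]
orientation: [-0.352, -3.119, 0.002]
ft_force: [0.5, 0.4, -0.0]
width: 23.9
t 12.35 pos [513.5 236.1 120.9] axes x [-0.975  0.223  0.002] y [ 0.223  0.975 -0.002] z [-0.003 -0.001 -1.   ] F [ 0.5  0.4 -0. ] w 23.9 q [ 0.41  0.48  1.83  0.    0.84 -0.94]
shift [-0.5  0.6 22.9]
```

View pics/c7.png

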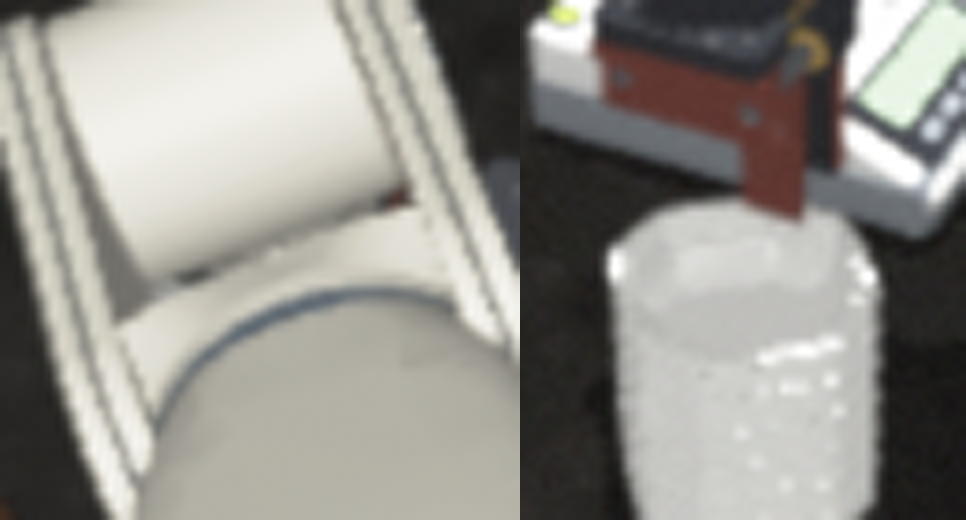

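The fingers straddle the far rim at side px ≈(321,233). I'll overlay the predicted octagon to check the corner yaw before gripping.

Run:
```python
from h import *
out=[]
for f,n,x,y,w,h in (("s7","side",292,222,56,40),("t6","top",225,200,50,50)):
    im=cv2.imread(f"pics/{f}.png");k=400//h
    c=crop(im,x,y,w,h,k)
    lo,hi=(110,215) if n=="side" else (150,255)
    c=cv2.LUT(c,np.clip((np.arange(256)-lo)*255/(hi-lo),0,255).astype(np.uint8))
    for d in (32,):
        for a in range(4):
            for s in(-1,1):
                for r,col in((48.7,(0,0,255)),(40.7,(255,0,0))):
                    an=np.radians(d+45+90*a);u=np.array([np.cos(an),np.sin(an)]);v=np.array([-u[1],u[0]])
                    P=np.r_[np.array([524.1,279.6])+r*u+s*15*v,110]
                    q=(proj(n,P)-[x,y]+.5)*k
                    cv2.circle(c,(int(q[0]),int(q[1])),2,col,-1)
    out.append(c)
cv2.imwrite("pics/c8.png",np.hstack(out));print(out[0].shape,out[1].shape)
```

```text
(400, 560, 3) (400, 400, 3)
```

View pics/c8.png

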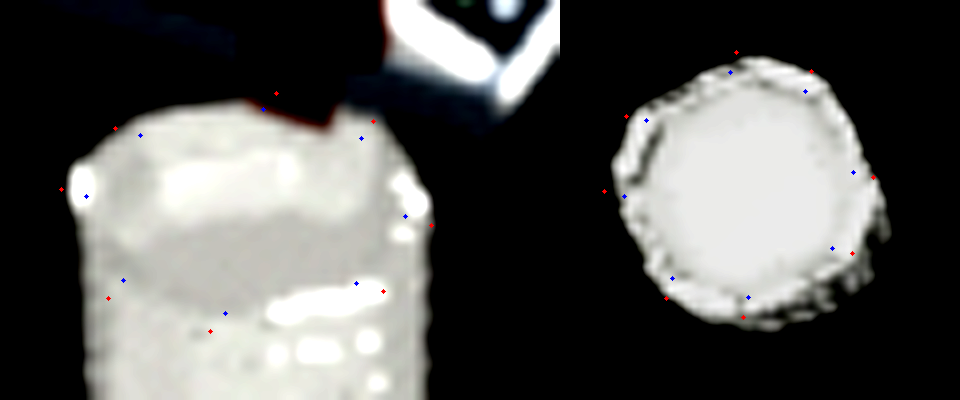

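The overlay agrees in yaw, and the real outline sits about 1–2 mm nearer −x and −y. I'll shift slightly, go down so the tips are 12 mm below the rim, and close in steps.

```bash
python3 -m jog '{"delta_rot":[[0,0,0],[0,0,0],[0,0,0],[0,0,0],[0,0,0]],"translation":[[0,-1,8],[0,-1,14],[0,-1,20],[0,-1,23.5],[0,-1,23.5]],"hand":[-0.45,-0.45,-0.45,-0.45,-0.45]}'
python3 -m jog '{"delta_rot":[[0,0,0],[0,0,0],[0,0,0]],"translation":[[0,0,0],[0,0,0],[0,0,0]],"hand":[-0.6,-0.68,-0.68]}'
python3 go.py 513 234.8 98
python3 -m jog '{"delta_rot":[[0,0,0],[0,0,0],[0,0,0]],"translation":[[0,0,0],[0,0,0],[0,0,0]],"hand":[-0.72,-0.75,-0.75]}'
python3 go.py 513 234.8 98
```

```text
t: 12.95
ee_pos: [513.8, 235.3, 98.1]
orientation: [-0.351, -3.121, 0.001]
ft_force: [-0.4, -0.0, 0.1]
width: 24.2
t: 13.25
ee_pos: [514.2, 235.5, 98.9]
orientation: [0.351, 3.122, 0.0]
ft_force: [-0.3, -0.7, -0.0]
width: 14.4
t 13.25 pos [514.2 235.5  98.9] axes x [-0.975  0.222 -0.   ] y [0.222 0.975 0.   ] z [ 0.  0. -1.] F [-0.3 -0.7 -0. ] w 14.4 q [ 0.41  0.51  1.84 -0.    0.79 -0.94]
shift [ 1.  -0.9  0.9]
t: 13.55
ee_pos: [514.2, 235.4, 98.8]
orientation: [0.351, 3.122, -0.0]
ft_force: [-0.4, -1.3, 0.9]
width: 11.3
t 13.55 pos [514.2 235.4  98.8] axes x [-0.975  0.222 -0.   ] y [ 0.222  0.975 -0.   ] z [ 0. -0. -1.] F [-0.4 -1.3  0.9] w 11.3 q [ 0.41  0.51  1.84 -0.    0.79 -0.94]
shift [ 1.  -0.8  0.8]
```

```bash
python3 -m jog '{"delta_rot":[[0,0,0],[0,0,0],[0,0,0]],"translation":[[0,-1.3,0.5],[0,-1.3,0.5],[0,-1.3,0.5]],"hand":[-0.75,-0.75,-0.75]}'
python3 go.py
python3 -m jog '{"delta_rot":[[0,0,0],[0,0,0],[0,0,0],[0,0,0],[0,0,0]],"translation":[[0,0,0],[0,0,0],[0,0,0],[0,0,0],[0,0,0]],"hand":[-0.8,-0.85,-1,-1,-1]}'
python3 go.py 513 234.8 98
```

```text
t: 13.85
ee_pos: [513.8, 234.2, 98.1]
orientation: [-0.351, -3.122, -0.0]
ft_force: [0.2, 0.5, 0.6]
width: 11.0
t 13.85 pos [513.8 234.2  98.1] axes x [-0.975  0.222  0.   ] y [0.222 0.975 0.   ] z [-0.  0. -1.] F [0.2 0.5 0.6] w 11.0 q [ 0.41  0.51  1.84  0.    0.79 -0.94]
t: 14.35
ee_pos: [513.9, 234.3, 98.2]
orientation: [0.351, 3.122, 0.0]
ft_force: [0.4, 0.2, -0.6]
width: 7.7
t 14.35 pos [513.9 234.3  98.2] axes x [-0.975  0.222 -0.   ] y [0.222 0.975 0.   ] z [ 0.  0. -1.] F [ 0.4  0.2 -0.6] w 7.7 q [ 0.41  0.51  1.84  0.    0.79 -0.94]
shift [1.  0.3 0.2]
```

It gripped the 8 mm block (7.7). Now I'll swing the corner up about the opposite corner's lower outer edge (93.4 mm along tool y, 4 mm below).

```bash
python3 -m jog '{"delta_rot":[[0.05,0,0],[0.1,0,0],[0.15,0,0],[0.2,0,0],[0.25,0,0]],"translation":[[0.3,0.3,-5],[0.0,0.9,-9.8],[0.0,1.7,-14.4],[0.0,2.7,-18.9],[0.0,3.9,-23.4]],"hand":[-1,-1,-1,-1,-1]}'
python3 -m jog '{"delta_rot":[[0,0,0]],"translation":[[0,0,0]],"hand":[-1]}'
python3 go.py
python3 - <<'E'
from h import *
s=optics.get_image("side")[:,:,::-1]
cv2.imwrite("pics/s9.png",s);cv2.imwrite("pics/c9.png",crop(s,275,190,85,100,5))
E
```

```text
t: 14.85
ee_pos: [514.6, 237.9, 121.8]
orientation: [-0.345, -3.07, 0.389]
ft_force: [0.4, -0.2, -0.7]
width: 8.1
t: 14.95
ee_pos: [515.1, 239.2, 121.7]
orientation: [-0.343, -3.071, 0.386]
ft_force: [0.8, 0.4, -0.6]
width: 8.0
t 14.95 pos [515.1 239.2 121.7] axes x [-0.975  0.221 -0.001] y [ 0.214  0.945 -0.247] z [-0.054 -0.241 -0.969] F [ 0.8  0.4 -0.6] w 8.0 q [ 0.51  0.55  1.72 -0.21  1.05 -0.71]
```

View pics/c9.png

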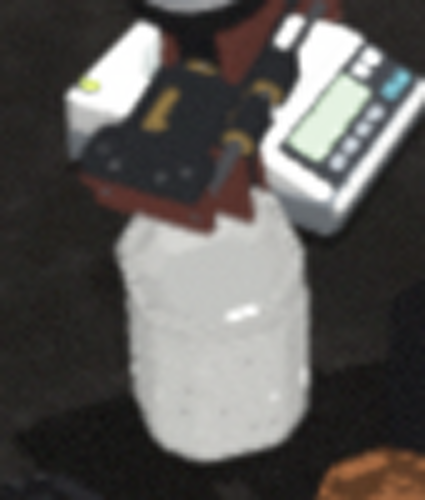

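The top boat's far corner is tilted up, with a seam visible near crop (220,320). The stack is standing and the opposite corner is still in it. I'll continue to about 32°.

```bash
python3 -m jog '{"delta_rot":[[0.05,0,0],[0.1,0,0],[0.15,0,0],[0.2,0,0],[0.25,0,0]],"translation":[[0,0.3,-4.7],[0.0,0.9,-9.3],[0.0,1.7,-13.9],[0.0,2.7,-18.5],[0.0,3.9,-23]],"hand":[-1,-1,-1,-1,-1]}'
python3 -m jog '{"delta_rot":[[0.05,0,0],[0.05,0,0]],"translation":[[0,0.3,-4.7],[0,0.3,-4.7]],"hand":[-1,-1]}'
python3 go.py
python3 - <<'E'
from h import *
s=optics.get_image("side")[:,:,::-1]
cv2.imwrite("pics/s10.png",s);cv2.imwrite("pics/c10.png",crop(s,275,190,85,100,5))
E
```

```text
t: 15.5
ee_pos: [516.5, 246.7, 142.8]
orientation: [-0.334, -2.971, 0.76]
ft_force: [0.8, 0.2, -1.7]
width: 7.8
t: 15.7
ee_pos: [517.2, 250.1, 146.1]
orientation: [-0.33, -2.948, 0.831]
ft_force: [0.1, 0.0, -0.2]
width: 7.7
t 15.7 pos [517.2 250.1 146.1] axes x [-0.975  0.221  0.001] y [ 0.188  0.832 -0.522] z [-0.116 -0.509 -0.853] F [ 0.1  0.  -0.2] w 7.7 q [ 0.62  0.65  1.55 -0.36  1.38 -0.58]
```

View pics/c10.png

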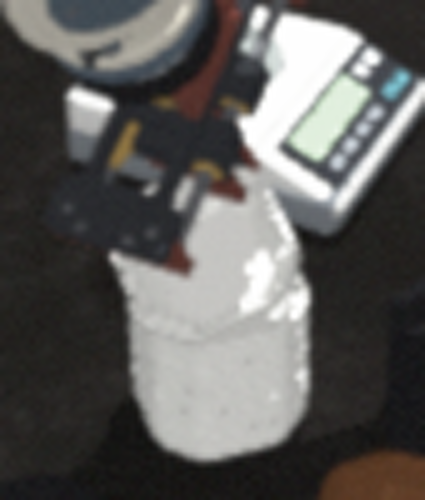

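That was the 12th view, so the remaining checks will be numeric. The boat is swung 31° up, the opposite corner is still in the nest and the stack is standing. Now I'll draw it away, straight up in world.

```bash
python3 -m jog '{"delta_rot":[[0,0,0],[0,0,0],[0,0,0],[0,0,0],[0,0,0]],"translation":[[0,-2.1,-3.4],[0,-4.2,-6.8],[0,-6.8,-11.1],[0,-10.4,-17.1],[0,-15.7,-25.6]],"hand":[-1,-1,-1,-1,-1]}'
python3 -m jog '{"delta_rot":[[0,0,0],[0,0,0],[0,0,0],[0,0,0],[0,0,0]],"translation":[[0,-10,-17],[0,-21,-34],[0,-31,-51],[0,-37,-60],[0,-37,-60]],"hand":[-1,-1,-1,-1,-1]}'
python3 go.py
python3 - <<'E'
from h import *
s=optics.get_image("side")[:,:,::-1];t=optics.get_image("top")[:,:,::-1]
cv2.imwrite("pics/s11.png",s);cv2.imwrite("pics/t11.png",t)
m=(s[200:290,285:350].min(2)>105)
for i in range(0,90,2): print(200+i,''.join('#' if x else '.' for x in m[i]))
E
```

```text
t: 16.25
ee_pos: [517.3, 249.5, 177.6]
orientation: [-0.331, -2.948, 0.832]
ft_force: [-0.5, -0.4, -0.2]
width: 7.8
t: 16.75
ee_pos: [518.0, 249.9, 249.3]
orientation: [-0.333, -2.951, 0.829]
ft_force: [0.4, 0.5, -0.2]
width: 7.6
t 16.75 pos [518.  249.9 249.3] axes x [-0.975  0.222 -0.002] y [ 0.191  0.832 -0.52 ] z [-0.113 -0.508 -0.854] F [ 0.4  0.5 -0.2] w 7.6 q [ 0.62  0.53  1.5  -0.36  1.54 -0.64]
200 ..........................#######################################
202 .........................########################################
204 ..........................#######################################
206 ......########.............####################################..
208 ...###################.....#####################################.
210 ...#############################################################.
212 ....##########################################################.##
214 ....########################################################..###
216 .....######################################################..###.
218 ...........##############################################.#
[... 1756 characters left out ...]

270 ..................#################################..............
272 ...................################################..............
274 ...................##############################................
276 ....................############################.................
278 ......................########################...................
280 .........................##############..........................
282 .................................................................
284 .................................................................
286 .................................................................
288 .................................................................
```

```bash
python3 - <<'E'
from h import *
a,b=[cv2.imread(f"pics/{f}.png").min(2)>105 for f in("s6","s11")]
for n,m in(("before",a),("after",b)):
    q=m[234:292,290:345];ys,xs=np.nonzero(q);r=np.nonzero(m[262,285:350])[0]
    print(n,"bottom row",ys.max()+234,"cols at 262",r.min()+285,r.max()+285,"top row col318",np.nonzero(m[234 if n=="after" else 220:260,320])[0].min()+(234 if n=="after" else 220))
for z in(110,94): print(z,[proj("side",np.r_[523-.225*48,278.3-.974*48,z])])
E
python3 -m jog '{"delta_rot":[[-0.1,0,0],[-0.22,0,0],[-0.34,0,0],[-0.46,0,0],[-0.55,0,0]],"translation":[[0,0,0],[0,0,0],[0,0,0],[0,0,0],[0,0,0]],"hand":[-1,-1,-1,-1,-1]}'
python3 -m jog '{"delta_rot":[[0,0,0],[0,0,0]],"translation":[[0,0,0],[0,0,0]],"hand":[-1,-1]}'
python3 go.py 580.6 -32.4 230
```

```text
before bottom row 280 cols at 262 301 334 top row col318 220
after bottom row 281 cols at 262 301 336 top row col318 235
110 [array([324.4, 232.2])]
94 [array([324.4, 236.6])]
t: 17.35
ee_pos: [516.8, 248.9, 246.8]
orientation: [0.352, 3.122, 0.005]
ft_force: [0.8, 0.1, -0.2]
width: 7.6
t: 17.55
ee_pos: [517.0, 248.8, 246.8]
orientation: [-0.352, -3.12, 0.004]
ft_force: [-0.8, -0.1, 0.4]
width: 8.0
t 17.55 pos [517.  248.8 246.8] axes x [-0.975  0.223  0.001] y [ 0.223  0.975 -0.003] z [-0.002 -0.002 -1.   ] F [-0.8 -0.1  0.4] w 8.0 q [ 0.43  0.32  1.72 -0.    1.1  -0.92]
shift [-124.7 -259.9   17.4]
```

The remaining stack still stands in place, and its top now matches z=94, which means five boats. I'll carry the boat over the pan.

```bash
python3 -m jog '{"delta_rot":[[0,0,0],[0,0,0],[0,0,0],[0,0,0],[0,0,0]],"translation":[[-6,-13,0],[-18,-38,0],[-32,-66,0],[-46,-95,0],[-60,-124,0]],"hand":[-1,-1,-1,-1,-1]}'
python3 -m jog '{"delta_rot":[[0,0,0],[0,0,0],[0,0,0],[0,0,0],[0,0,0]],"translation":[[-14,-29,0],[-28,-58,0],[-42,-86,0],[-54,-113,0],[-62,-129,0]],"hand":[-1,-1,-1,-1,-1]}'
python3 -m jog '{"delta_rot":[[0,0,0],[0,0,0],[0,0,0],[0,0,0],[0,0,0]],"translation":[[-2.7,-7,10],[-2.7,-7,25],[-2.7,-7,40],[-2.7,-7,46],[-2.7,-7,46]],"hand":[-1,-1,-1,-1,-1]}'
python3 -m jog '{"delta_rot":[[0,0,0],[0,0,0]],"translation":[[0,0,0],[0,0,0]],"hand":[-1,-1]}'
python3 go.py 580.6 -32.4 150
python3 - <<'E'
from h import *
s=optics.get_image("side")[:,:,::-1];t=optics.get_image("top")[:,:,::-1]
cv2.imwrite("pics/s12.png",s);cv2.imwrite("pics/t12.png",t)
m=(s[145:230,275:365].min(2)).astype(int)
for i in range(0,70,1): print(145+i,''.join('#' if x>170 else '+' if x>105 else '.' for x in m[i]))
E
```

```text
t: 18.05
ee_pos: [548.6, 114.1, 246.9]
orientation: [-0.348, -3.121, 0.003]
ft_force: [0.7, -0.1, 0.3]
width: 7.6
t: 18.55
ee_pos: [580.5, -26.2, 246.8]
orientation: [-0.351, -3.121, 0.002]
ft_force: [-0.2, 0.7, -0.3]
width: 7.6
t: 19.05
ee_pos: [580.3, -31.0, 199.9]
orientation: [-0.349, -3.119, 0.0]
ft_force: [-0.0, -1.0, -0.4]
width: 8.0
t: 19.25
ee_pos: [581.7, -31.4, 202.1]
orientation: [0.35, 3.121, 0.0]
ft_force: [-0.2, 0.1, -0.5]
width: 8.0
t 19.25 pos [581.7 -31.4 202.1] axes x [-0.975  0.221 -0.001] y [0.221 0.975 0.   ] z [ 0.001 -0.    -1.   ] F [-0.2  0.1 -0.5] w 8.0 q [-0.07  0.39  1.74 -0.    1.01 -1.42]
shift [ 0.9 -1.2 52.1]
145 ...+##########################++++...................++++########+..++++++++++++++++++++++
146 ..+#################+##+++##########+++..............++++##########+..++++++++++++++++++++
147 .+########++####+##+++++.+++++#########+.............++++###########...+++++++++++++++++++
148 +#########++########+++#####+.+########+.............++++###########+...++++++++++++++++++
149 #########++##########+#######++#########.............++++#########
[... 5499 characters left out ...]
########++.+++++++..........+++....
208 .............+#################++++++++++++++++++++############+..++++++++........++++....
209 .............+###################++++++++++++++++++###########+..++++++++.........+++.....
210 .............+#######################++++++##++##############++.++++++++.........++++.....
211 .............++#############################################++.+++++++++........++++......
212 .............++############################################++.+++++++++...++...+++++......
213 ..............+############################################+..++++++++....+....++++.......
214 ..............+###########################################++.++++++++.........++++........
```

Run:
```python
from h import *
o=get_obs();M=R.from_rotvec(o["orientation"]).as_matrix();y=M[:,1];x=M[:,0]
c=o["ee_pos"]+44.7*y;print("centre",c.round(1))
def pts(c,z,r1,r2):
    out=[]
    for a in range(4):
        u=R.from_rotvec([0,0,np.pi/2*a]).apply(y);v=np.cross([0,0,1],u)
        for s in(-15,15): out.append(proj("side",[*(c+48.7*u+s*v)[:2],z]))
    return np.array(out)
for nm,dc in(("pred",[0,0,0]),("+5x",[5,0,0]),("+5y",[0,5,0])):
    q=pts(c+dc,o["ee_pos"][2]+11.8,0,0);print(nm,"rim cols",q[:,0].min(),q[:,0].max(),"rows",q[:,1].min(),q[:,1].max())
s=cv2.imread("pics/s12.png").min(2).astype(float)
def edges(r,a,b,th=120):
    l=s[r,a:b];i=np.nonzero(l>th)[0];i0,i1=i[0],i[-1]
    f=lambda i,j:i+(th-l[i])/(l[j]-l[i])*(j-i)
    return round(a+f(i0-1,i0),2),round(a+f(i1,i1+1),2)
for r in range(161,172): print(r,edges(r,296,345))
# pan vs expectations
for P in([590.5,11.2,92],[590.5+30,11.2,92],[590.5-30,11.2,92],[590.5,41.2,92],[590.5,-18.8,92]): print(P,proj("side",P))
# pan in t6/s6 (lit): side cols
l=cv2.imread("pics/s6.png").min(2)[184:206,298:336]
print(l[::1])
```

```text
centre [591.5  12.  202.1]
pred rim cols 299.9 331.4 rows 154.5 168.9
+5x rim cols 298.4 329.9 rows 154.3 168.8
+5y rim cols 299.5 331.1 rows 155.1 169.7
161 (np.float64(301.22), np.float64(332.38))
162 (np.float64(301.4), np.float64(332.74))
163 (np.float64(301.55), np.float64(333.0))
164 (np.float64(301.7), np.float64(332.84))
165 (np.float64(301.74), np.float64(332.44))
166 (np.float64(301.96), np.float64(332.19))
167 (np.float64(302.6), np.float64(332.03))
168 (np.float64(302.95), np.float64(331.54))
169 (np.float64(303.75), np.float64(330.9))
170 (np.float64(304.48), np.float64(330.17))
171 (np.float64(304.86), np.float64(329.25))
[590.5, 11.2, 92] [316.8 193.8]
[620.5, 11.2, 92] [308.2 192.8]
[560.5, 11.2, 92] [325.5 194.9]
[590.5, 41.2, 92] [314.5 198.5]
[590.5, -18.8, 92] [318.9 189.3]
[[ 35  35  35  34  32  33  30  34  35  33  33  30  32  35  35  37  33  32
   29  30  34  35  32  32  30  32  34  32  33  35  34  30  30  35  30  33
   30  30]
 [ 36  34  33  34  35  31  31  33  35  32  34  34  33  35  36  37  33  35
   33  37  35  34  32  32  30  30  31  28  30  29  30  30  30 
[... 2503 characters left out ...]
 114 123 126 142 202 229 231 230 220 220 237 253 254
  254 254]
 [254 254 254 254 252 238 220 224 229 193 141 127 126 126 124 115  96  84
   87  86  81  81 101 118 123 124 138 201 229 231 228 220 217 224 251 254
  254 254]
 [254 254 254 254 251 235 220 223 229 205 156 131 125 126 126 123 111  99
   93  95  94 100 114 124 125 130 163 213 230 228 229 222 219 227 251 254
  254 254]
 [254 254 254 254 252 237 226 225 228 228 203 153 130 127 125 126 123 122
  122 121 121 121 126 128 132 160 207 227 229 228 228 227 228 246 254 254
  254 254]
 [254 254 254 254 254 250 231 214 224 230 227 200 175 152 134 132 132 131
  131 131 129 131 132 155 174 208 227 230 229 226 229 233 246 253 254 254
  254 254]]
```

Side view: the boat rim's centre column is ≈317.2 against 316.0 for the pan axis, which suggests the boat is about 4 mm toward −x. I'll cross-check in the top view.

Run:
```python
from h import *
o=get_obs();M=R.from_rotvec(o["orientation"]).as_matrix();y=M[:,1]
c=o["ee_pos"]+44.7*y
P=[]
for a in range(4):
    u=R.from_rotvec([0,0,np.pi/2*a]).apply(y);v=np.cross([0,0,1],u)
    for s in(-15,15): P.append(proj("top",[*(c+48.7*u+s*v)[:2],213.9]))
print(np.array(P).tolist(),proj("top",[*c[:2],214]))
t=cv2.imread("pics/t12.png").astype(int);m=t.min(2);sat=t.max(2)-m
for r in range(166,230): print(r,''.join('#' if m[r,k]>215 and sat[r,k]<15 else '+' if m[r,k]>105 else '.' for k in range(290,385)))
```

```text
[[321.9, 186.8], [319.4, 196.7], [328.1, 210.8], [338.4, 213.4], [352.6, 204.9], [354.9, 194.9], [346.2, 181.0], [336.0, 178.5]] [337.2 195.8]
166 .........+++++###+++++..........................++++++++++++###################################
167 ...........+++++++++.............................++++++++++####################################
168 .................................................++++++++++####################################
169 .................................................++++++++++####################################
170 ................................................+++++++++++####################################
171 ................................................+++++++++++####################################
172 ................................................+++++++++++####################################
173 ................................................+++++++++++####################################
174 ................................................+++++++++++####################################
175 ................................................+++++
[... 4742 characters left out ...]

223 ..............++#########++++++++############++###+++++++++++++++++++++++++++++++++++++++++++++
224 ..............+##########++++++++############++##++++++++++++++++++++++++++++++++++++++++++++++
225 ..............+##+++#####++++++++++++++++++++++##++++++++++++++++++++++++++++++++++++++++++++++
226 ..............+##+.++++++++++++++++++++++++++++##++++++++++++++++++++++++++++++++++++++++++++++
227 .............++##+.++++++..+++++++++++++++++++++#++++++++++++++++++++++++++++++++++++++++++++++
228 .............+##+..++++++......++++++++++++++++++++.+++++++++++++++++++++++++++++++++++++++++++
229 .............+##+..+++++++.........+++++++++++++++..+++++++++++++++++++++++++++++++++++++++++++
```

The arm hides the boat in the top view. I'll shift about 3 mm toward +x, descend to put the underside 40 mm above the pan, and re-measure.

```bash
python3 -m jog '{"delta_rot":[[0,0,0],[0,0,0],[0,0,0],[0,0,0],[0,0,0]],"translation":[[-2,-0.3,8],[-2,-0.3,20],[-2,-0.3,35],[-2,-0.3,46],[-2,-0.3,51]],"hand":[-1,-1,-1,-1,-1]}'
python3 -m jog '{"delta_rot":[[0,0,0],[0,0,0],[0,0,0]],"translation":[[0,0,0],[0,0,0],[0,0,0]],"hand":[-1,-1,-1]}'
python3 go.py 583.7 -32.2 150
python3 - <<'E'
from h import *
s=optics.get_image("side")[:,:,::-1];cv2.imwrite("pics/s13.png",s)
o=get_obs();M=R.from_rotvec(o["orientation"]).as_matrix();y=M[:,1]
c=o["ee_pos"]+44.7*y;print("nominal centre",c.round(1))
q=[]
for a in range(4):
    u=R.from_rotvec([0,0,np.pi/2*a]).apply(y);v=np.cross([0,0,1],u)
    for k in(-15,15): q.append(proj("side",[590.5+(48.7*u+k*v)[0],11.2+(48.7*u+k*v)[1],c[2]+11.8]))
q=np.array(q);print("rim if centred: cols",q[:,0].min(),q[:,0].max(),"rows",q[:,1].min(),q[:,1].max())
g=s.min(2)
for i in range(164,202): print(i,''.join('#' if x>170 else '+' if x>105 else '.' for x in g[i,290:350]))
E
```

```text
t: 19.85
ee_pos: [581.9, -32.4, 148.2]
orientation: [-0.351, -3.119, 0.0]
ft_force: [-0.3, -0.3, 0.7]
width: 7.9
t: 20.15
ee_pos: [583.5, -32.4, 150.9]
orientation: [0.351, 3.121, 0.0]
ft_force: [0.4, -0.1, -1.0]
width: 7.8
t 20.15 pos [583.5 -32.4 150.9] axes x [-0.975  0.222 -0.001] y [0.222 0.975 0.   ] z [ 0.001 -0.    -1.   ] F [ 0.4 -0.1 -1. ] w 7.8 q [-0.08  0.46  1.77  0.    0.91 -1.42]
shift [-0.1  0.3  0.9]
nominal centre [593.4  11.1 151. ]
rim if centred: cols 301.0 331.8 rows 168.1 183.2
164 ##+.........................................................
165 ##+.........................................................
166 #+..........................................................
167 #++.........................................................
168 ##+.........................................................
169 ##+...................++++++................................
170 ##+..............+++++#####+......++++......................
171 ##+............++##########+......+##++.....................
172 ##+...........+############+......+###++....................
173 ##+..
[... 1175 characters left out ...]
.....+++#++++++++++++++++++.......................
192 ..............+###+++++++++++++++++++++++...................
193 .............+###++++++++++++++++++++###+++++...............
194 ............+####++++++++++++++++++++########++++...........
195 ...........+#####+++++++++++++++++++++###########++++.......
196 ..........+#####+++++++++++++++++++++++############+#+++....
197 .........+#####+++++++++++++++++++++++#################++...
198 ........+#####++++++++++++++++++++++++#################++...
199 .......+#####+++++++++++++++++++++++++#################+....
200 ......+#####++++++++++++++++++++++++++################++..++
201 .....+######++++++++++++.++++..+++++++###############++..+++
```

The residual is +0.7 px (≈2 mm toward −x). One last small shift, then settle and check.

```bash
python3 -m jog '{"delta_rot":[[0,0,0],[0,0,0],[0,0,0],[0,0,0],[0,0,0]],"translation":[[-0.8,0.3,0.5],[-1.6,0.5,0.5],[-1.6,0.5,0.5],[-1.6,0.5,0.5],[-1.6,0.5,0.5]],"hand":[-1,-1,-1,-1,-1]}'
python3 -m jog '{"delta_rot":[[0,0,0],[0,0,0],[0,0,0],[0,0,0],[0,0,0]],"translation":[[0,0,0],[0,0,0],[0,0,0],[0,0,0],[0,0,0]],"hand":[-1,-1,-1,-1,-1]}'
python3 - <<'E'
from h import *
o=get_obs();print(o["t"],o["ee_pos"].round(1),R.from_rotvec(o["orientation"]).as_matrix()[:,2].round(3),abs(o["qvel"]).max().round(4),o["width"],o["ft_force"].round(1))
s=optics.get_image("side")[:,:,::-1].min(2).astype(float)
L,Rr=[],[]
for r in range(174,180):
    i=np.nonzero(s[r,296:345]>120)[0]+296;L.append(i[0]);Rr.append(i[-1])
print("boat cols",min(L),max(Rr),"target mid 316.4")
a=cv2.imread("pics/s11.png").min(2)[240:282,295:345]>105;b=s[240:282,295:345]>105
print("stack mask change px",(a!=b).sum(),"of",a.sum())
# flask top view before/after
t=optics.get_image("top")[:,:,::-1];t0=cv2.imread("pics/top0.png")
print("flask patch diff",np.abs(t[138:172,288:322].astype(int)-t0[138:172,288:322]).mean().round(1))
E
```

```text
t: 20.7
ee_pos: [584.7, -32.3, 149.9]
orientation: [-0.351, -3.122, 0.0]
ft_force: [0.7, 1.1, -0.2]
width: 7.9
t: 21.2
ee_pos: [584.7, -32.3, 149.9]
orientation: [-0.351, -3.122, -0.0]
ft_force: [0.8, 0.4, -0.5]
width: 7.6
21.2 [584.7 -32.3 149.9] [-0.  0. -1.] 0.0015 7.551252627752545 [ 0.8  0.4 -0.5]
boat cols 301 331 target mid 316.4
stack mask change px 16 of 1362
flask patch diff 2.9
```

All checks agree: the boat is level, still and centred (mid column ≈316.2 against 316.4), and the stack and flask haven't moved. Handing in.

```bash
python3 -c "
from workcell import ctrl,get_obs
print(ctrl.close_job());o=get_obs();print(o['t'],o['width'])"
```

```text
the job is handed in; nothing more can be done
None
the job is handed in; nothing more can be done
```

The job is handed in, at about 21 s of the 64 s allowed. The pan is on the balance, and the gripper is holding the top boat level over it.

- **Pan:** I slid it down the spindle until it bottomed with about 10 N, at the height predicted for fully home, then released it. The picture afterwards showed it sitting level on the spindle.
- **Boat:** I gripped one corner block and swung it up about 31° while the opposite corner stayed in the stack, then lifted the boat away. The five boats left are still standing in place, with their top at the expected 94 mm.
- **Flask:** It looks unchanged in the top view.
- **Final pose:** The boat is level and still. By calculation its underside is about 40 mm above the pan.

Two checks were weaker than I would like:

- **Centring:** The arm's own reading put the boat about 4 mm off from what the side camera showed. I trusted the camera, which now puts the boat within about 1 mm of the pan's axis, allowing for about 2 mm of calibration error. The top view could not settle it because the arm hid the boat.
- **Last checks by numbers only:** I had used all 12 picture views by the time the boat was fully swung up, so everything after that was checked by pixel measurements.

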